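Post a sample pot under the sprung flap of an intake hopper

TASK

Post the sample pot into the intake hopper: with one fingertip push the flap's upturned roller ear so that the spring-closed flap swings up and stays open, and with the other fingertip push the pot along the loading deck under the held flap until it drops right into the hopper; then back away so that the flap springs shut over it. The pot is only pushed, never lifted, and all the other things stay where they are.

Things in the scene. Friction and masses are not known exactly. Their poses are not given: they have to be found in the camera images.
- hopper: Low white intake hopper fixed to the worktop, 184 mm long (own x -152 to +32 mm), 78 mm wide (y -39 to +39), 55 mm high. Origin at worktop height, below the middle of the flap's hinge axis; its x axis is the direction in which the pot is pushed, y to the left of that, z up. Level grey loading deck, top at z = 55 mm, from x = -150 mm to the mouth.
- mouth (a point): Centre of the hopper's mouth at deck height, hopper x = -24, y = 0, z = 55 mm: a hole from hopper x = -42 to -6 mm, 66 mm wide, 50 mm deep to the inner floor (z = 5 mm), hidden by the closed flap.
- deck_channel (a point): Middle of the channel on the deck in front of the flap, hopper x = -98, y = 0, z = 55 mm. Two guide rails 6 mm high bound it at hopper y = +/-14.5 to +/-19 mm, from hopper x = -146 to -50 mm; the channel is 29 mm wide (1.5 mm play each side of the pot). Nothing stands above the deck but the pot and the flap.
- flap (a joint): Angle of the steel flap, rad: 0 closed (flat on the deck over the mouth), grows as its front edge swings up and over towards hopper +x; stop at 1.65. A spring (about 0.045 N m shut, 0.08 N m at 1.2 rad) and its weight always close it. The pot passes only when it is open by more than about 0.5 rad, until then the front edge stops it.
- flap_edge (a point): Middle of the flap's front edge, on the flap. Hinge axis along hopper y at hopper x = 0, z = 57 mm. The plate is 4 mm thick, 47 mm from hinge to front edge, y -32 to +32 mm; near the hinge (hopper x -24 to -4 mm) a strip goes on to y = +73 mm, beyond the hopper's left side, and carries the ear. At angle a the front edge is at hopper x = -47 cos(a) mm, z = 57 + 47 sin(a) mm.
- flap_ear (a point): Middle of the ear's roller, on the flap: a free-turning white roller, 14 mm diameter, 34 mm long along hopper y (y 36 to 70 mm), between two cheeks (y 32 to 73 mm). Closed: at hopper x = -41, y = +53, z = 75 mm. Pushing it towards hopper +x opens the flap; at angle a this point is at hopper x = -41 cos(a) + 18 sin(a), z = 57 + 41 sin(a) + 18 cos(a) mm.
- sample_pot_center (a point): Centre of the sample pot: a small square screw-cap pot, 26 x 26 mm, body 15 mm high with a round cap 21 mm wide on it, 20 mm high in all, 28 to 56 g, standing square and loose on the deck between the guide rails; at the start the centre is at hopper x -120 to -78 mm, 65 mm above the worktop. It may land in the hopper any way up.
- bottle_small_mid (a point): Bystander: centre of a small screw-cap bottle, 45 mm diameter, 88 mm high, standing loose on the worktop.
- capped_tube_mid (a point): Bystander: middle of a capped sample tube, 94 mm long, 16 mm thick, lying loose on the worktop.
- steel_dish_mid (a point): Bystander: centre of a shallow round steel dish, 69 mm diameter, 20 mm high, loose on the worktop.
- cap_pack_mid (a point): Bystander: centre of a soft-cornered pack of caps, 58 x 82 x 49 mm, loose on the worktop.

How it is judged:
On the way, in this order (a step that is already met when the one before it is completed fails the run):
1. a finger holds the flap open (more than 0.4 rad) while the pot is still on the deck in front of it (value of joint flap above 0.4 rad and contact force between the fingers and flap above 0.1 N and x of sample_pot_center in the frame of hopper below -0.054 m), for 0.02 s.
2. the pot passes the edge of the mouth under the flap, which a finger still holds open (more than 0.4 rad) (value of joint flap above 0.4 rad and contact force between the fingers and flap above 0.1 N and x of sample_pot_center in the frame of hopper above -0.042 m), for 0.02 s.
At the end, for the whole second after the job is handed in: The pot lies at rest inside the hopper under the mouth (its centre within the hole's outline and less than 35 mm above the worktop), and the flap has sprung shut (less than 0.06 rad) (x of sample_pot_center in the frame of hopper between -0.042 and -0.006 m and y of sample_pot_center in the frame of hopper between -0.033 and 0.033 m and z of sample_pot_center in the frame of hopper below 0.035 m and value of joint flap below 0.06 rad and linear speed of sample_pot below 0.02 m/s); the robot touches nothing.
It fails at once if the pot is lifted: its centre rises 20 mm above its height on the deck (z of sample_pot_center in the frame of hopper above 0.085 m).
It fails at once if the bottle small is shifted by more than 20 mm (distance of bottle_small_mid from where it was at the start of the episode above 0.02 m).
It fails at once if the capped tube is shifted by more than 20 mm (distance of capped_tube_mid from where it was at the start of the episode above 0.02 m).
It fails at once if the steel dish is shifted by more than 20 mm (distance of steel_dish_mid from where it was at the start of the episode above 0.02 m).
It fails at once if the cap pack is shifted by more than 20 mm (distance of cap_pack_mid from where it was at the start of the episode above 0.02 m).
It also fails if it takes over 32 s, if anything falls off the work surface, if the arm or the gripper's body presses on something with over 40 N, if the wrist force passes 120 N, or if a joint passes its speed limit or range.

ROBOT

A 7-joint arm with a two-finger parallel gripper is mounted at the origin on the work surface; the furniture and walls round the work are solid. World frame = base frame: x ahead of the robot, y to its left, z up, the work surface at z = 0. Lengths are in m, angles in rad, forces in N, time in s.
With the tool pointing down it reaches from about 0.425 to 0.925 m from the base axis. Payload 6.8 kg.
Tool frame: the origin (TCP) lies midway between the tips of the shut fingers; the grasp point (between the pads) lies 19 mm behind it; z points along the fingers, y is the direction in which the jaws open and shut (so a half turn about z gives the same grasp; the last joint's range is limited). The gripper opens to 85 mm and grips with 20 to 120 N. Pads are 22 mm wide; open, the fingers measure 114 mm over their backs; the gripper's body (76 mm by 85 mm) begins 54 mm behind the grasp point. The pads swing forward as they close: fully open they stand 13 mm farther back than shut.
Start: joints at [1.143, 0.477, 0.022, 1.555, -0.011, 1.109, -0.083], TCP at [0.212, -0.641, 0.231] pointing down, gripper open.
Joint ranges: [-2.96, 2.96], [-0.34, 2.1], [-1.41, 1.46], [0.24, 2.44], [-1.37, 4.51], [0.17, 1.92], [-2.96, 2.96]. Speed limits (rad/s): [2.39, 2.39, 3.14, 3.14, 3.14, 3.14, 3.14].

INTERFACE

Orientations are given as a unit quaternion [w, x, y, z].
In Python, from station import bot gives the robot as it stands. The module is installed in compiled form; this text tells all that it offers.
- The arm moves only by the tool play_rows, never from a script. Its argument "motion" is a list of rows, each a list of 2 entries, a list of its own where there are three numbers: the shift along the tool's x, y, z as a fraction of full scale, then the turn, a rotation vector about the tool's x, y, z as a fraction of full scale. In form: [[[tx, ty, tz], [rx, ry, rz]], ...]. A call has 1 to 8 rows; each row is the pose to reach, as a shift and turn from the pose measured when the call began, along the tool's axes at that moment, turning the shorter way round; what a row does not reach only later rows make up. Full scale, the value 1, is 400 mm for a shift and 360 degrees for a turn. A row lasts 1/10 s, in which the tool goes at most 50 mm and 8.59 degrees, less where a joint would pass 70% of its speed; a pose out of reach is approached as far as the arm can. A call with a number of a shift or a turn outside -1 to 1 is refused whole. A call with a gripper value outside its range is refused whole. "fingers" is the finger opening in mm, from 0 to 85.4, set as the call begins (left out, the last holds). The fingers move at their own pace and stop on an object; "grip_force" is the grip in N (left out, the last holds). Time passes only in rows, so rows that repeat a pose let the fingers close. It gives the time, the measured TCP pose, the force and the opening at its end, in the units of the state.
- bot.get_obs(): the state, without advancing time (a new reading comes with each control period).
- bot.read_camera(name): name is "side" or "top"; returns a dict with "pixels" (480x640x3 uint8, red, green, blue), "range_z" (480x640 float32, m along the optical axis (not along the pixel's ray), 0 where there is no reading), "fovy" (degrees; the focal length in pixels is half the picture's height over the tangent of half this angle, whatever the lens; pixels are square), "cx", "cy" (the principal point, pixels), "pose" (4x4, takes a point from camera to world coordinates). Camera axes: x right, y down, z forward; pixel columns grow to the right and rows downward; lengths in m; the calibration is good to about 2 mm. A picture is of the moment at which its call begins.
- bot.hand_in(): hands the job in, once; it reports no verdict.
The state is a dict: "t": time; "q": joint angles; "joint_vel": joint speeds; "joint_torque": joint torques, N m; "eef_pos": TCP position; "tool_rot": TCP orientation; "contact_force": force on the tool from outside, world axes, zero at the start; "torque": the same for the moment, N m; "gripper_width": opening from 0.0 (shut) to 1.0 (fully open).
Only numpy, scipy, OpenCV 4.12 (cv2) and the standard library are available. Lean on these libraries where they do the work, as an engineer would, in place of code of your own. Each camera call takes 0.05 s, during which the arm holds its last target.

## Working session

There is one attempt and no reset: what is moved stays moved. The work goes in short steps, Python scripts to look and compute and a tool call to move; the robot and the scene stay as the last step left them, time stands still between calls to the robot, and variables do not carry over. Pictures are saved under pics/ and viewed, and the job is handed in when it is done.

Besides the shell and the picture viewer there is one more tool, called as name(argument=value, ...), one argument or row to a line, values as JSON. play_rows: Moves the arm, as the interface text tells. Shift numbers are shares of 400 mm and turn numbers shares of 360 degrees, none past 1 either way. Its arguments: {"type":"object","properties":{"motion":{"type":"array"},"fingers":{"type":"number"},"grip_force":{"type":"number"}},"required":["motion"]}

```bash
mkdir -p pics; ls; python3 - <<'E'
from station import bot
import cv2, numpy as np
o=bot.get_obs()
print({k:np.round(v,3) for k,v in o.items()})
for n in ["side","top"]:
    c=bot.read_camera(n)
    cv2.imwrite(f"pics/{n}0.png",c["pixels"][:,:,::-1])
    np.savez(f"{n}0.npz",**c)
    print(n,c["fovy"],c["cx"],c["cy"],c["pose"].round(3).tolist())
E
```

```text
pics
{'t': np.float64(0.0), 'q': array([ 1.143,  0.478,  0.022,  1.556, -0.011,  1.109, -0.083]), 'joint_vel': array([ 0.001, -0.   ,  0.001, -0.   ,  0.001,  0.001, -0.   ]), 'joint_torque': array([-0.0000e+00, -5.9644e+01,  1.6080e+00, -2.8120e+01,  1.2000e-02,
        9.0000e-03,  0.0000e+00]), 'eef_pos': array([ 0.212, -0.64 ,  0.23 ]), 'tool_rot': array([-0.001,  0.987,  0.159, -0.   ]), 'contact_force': array([ 0.281,  0.618, -1.208]), 'torque': array([0.044, 0.038, 0.012]), 'gripper_width': np.float64(1.0)}
side 44.58742425692937 316.5549457943981 244.97117915600128 [[0.989, -0.095, 0.117, 0.271], [-0.149, -0.522, 0.84, -1.234], [-0.019, -0.848, -0.53, 0.835], [0.0, 0.0, 0.0, 1.0]]
top 46.2400991997203 319.2771398906041 243.1308179327996 [[0.013, -0.998, 0.063, 0.35], [-1.0, -0.014, -0.019, -0.0], [0.02, -0.062, -0.998, 1.265], [0.0, 0.0, 0.0, 1.0]]
```

View pics/side0.png

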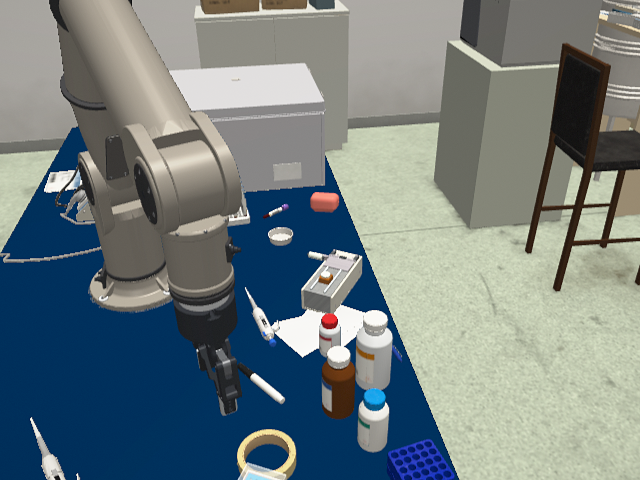

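View pics/top0.png

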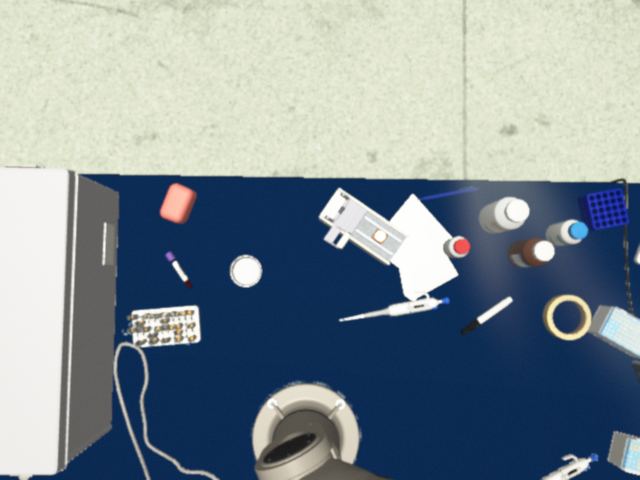

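The top view shows the hopper from (403,255) at its loading end to (338,195), the pot at (380,237), the ear strip at (337,240), and the red-capped bottle at (457,247) behind the loading end. The pen-like tube and dish are well to the left. Next I zoom in and measure.

```bash
cat > h.py <<'E'
import numpy as np, cv2
def cloud(c):
    d=c["range_z"]; f=240/np.tan(np.radians(float(c["fovy"]))/2)
    v,u=np.mgrid[0:480,0:640]
    P=np.stack([(u-c["cx"])/f*d,(v-c["cy"])/f*d,d],-1)
    T=c["pose"]; W=P@T[:3,:3].T+T[:3,3]; W[d<=0]=np.nan
    return W
def proj(c,p):
    f=240/np.tan(np.radians(float(c["fovy"]))/2)
    T=np.linalg.inv(c["pose"]); q=np.atleast_2d(p)@T[:3,:3].T+T[:3,3]
    return np.stack([q[:,0]/q[:,2]*f+c["cx"],q[:,1]/q[:,2]*f+c["cy"]],-1)
E
python3 - <<'E'
from h import *
c=dict(np.load("top0.npz")); s=dict(np.load("side0.npz"))
W=cloud(c); 
for (u,v) in [(380,237),(403,260),(338,240),(345,205),(457,247),(245,270),(178,203),(178,268),(370,260)]: print(u,v,W[v,u].round(4))
Z=W[...,2]
m=np.zeros((480,640),bool); m[180:275,310:410]=True
M=m&(Z>0.045)&(Z<0.066)
print(M.sum())
r=cv2.minAreaRect(W[M][:,:2].astype(np.float32)*1000); print(r)
Ws=cloud(s); m=np.zeros((480,640),bool); m[240:320,295:370]=True
M=m&(Ws[...,2]>0.045)&(Ws[...,2]<0.066); print(cv2.minAreaRect(Ws[M][:,:2].astype(np.float32)*1000),M.sum())
cv2.imwrite("pics/t0z.png",cv2.resize(c["pixels"][175:280,305:415,::-1],None,fx=5.5,fy=5.5,interpolation=cv2.INTER_CUBIC))
cv2.imwrite("pics/s0z.png",cv2.resize(s["pixels"][240:320,290:370,::-1],None,fx=7,fy=7,interpolation=cv2.INTER_CUBIC))
E
```

```text
380 237 [ 0.4398 -0.1525  0.0739]
403 260 [ 0.3939 -0.2137  0.0034]
338 240 [ 0.4375 -0.0671 -0.0031]
345 205 [ 0.5085 -0.0778  0.0645]
457 247 [ 0.42   -0.3138  0.0869]
245 270 [0.3668 0.1405 0.006 ]
178 203 [0.5097 0.284  0.0468]
178 268 [0.3693 0.288  0.0122]
370 260 [ 0.3931 -0.1396  0.    ]
2981
((450.81866455078125, -109.95339965820312), (183.2550811767578, 112.39361572265625), 56.67334747314453)
((451.83831787109375, -110.39901733398438), (190.02362060546875, 108.59777069091797), 57.50729751586914) 1567
```

```bash
ls pics
```

```text
s0z.png
side0.png
t0z.png
top0.png
```

View pics/t0z.png

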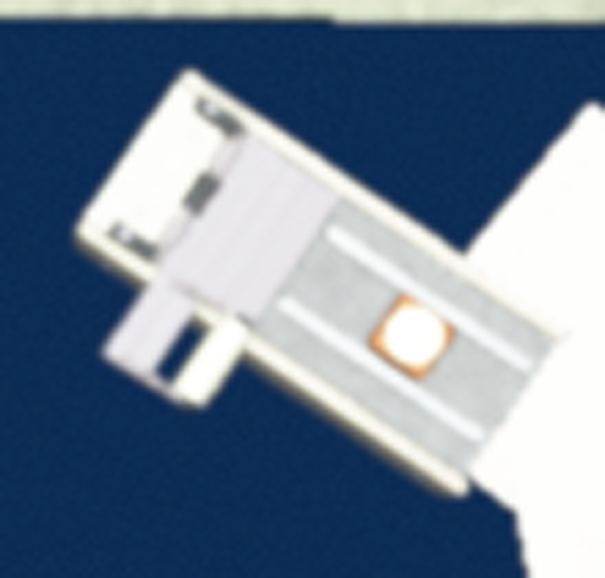

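View pics/s0z.png

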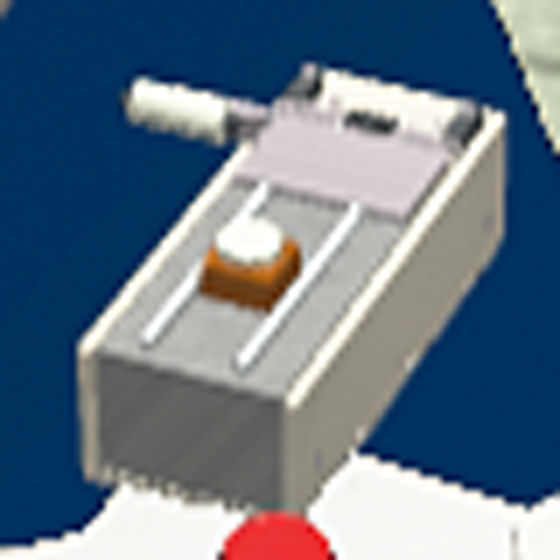

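```bash
cat >> h.py <<'E'
E
python3 - <<'E'
from h import *
from scipy.optimize import least_squares
c=dict(np.load("top0.npz")); s=dict(np.load("side0.npz"))
H=np.array([[32,-39,55],[32,39,55],[-152,39,55],[-152,-39,55]])/1e3
pt=np.array([[190,70],[78,230],[458,495],[562,338]])/5.5+[305,175]
# side: far-right top corner (503,112), near-left (80,350), near-right (285,400)
Hs=np.array([[32,-39,55],[-152,39,55],[-152,-39,55]])/1e3
ps=np.array([[503,112],[80,350],[286,400]])/7+[290,240]
def tw(p,h):
    ca,sa=np.cos(p[2]),np.sin(p[2]); R=np.array([[ca,-sa,0],[sa,ca,0],[0,0,1]]); return h@R.T+[p[0],p[1],0]
p0=[.498,-.069,.99]
for nm,f in dict(top=lambda p:(proj(c,tw(p,H))-pt).ravel(), side=lambda p:(proj(s,tw(p,Hs))-ps).ravel(),
   both=lambda p:np.r_[(proj(c,tw(p,H))-pt).ravel(),(proj(s,tw(p,Hs))-ps).ravel()]).items():
    r=least_squares(f,p0); print(nm,r.x.round(4),np.degrees(r.x[2]).round(2),r.fun.round(1))
p=r.x
np.save("hop.npy",p)
ca,sa=np.cos(p[2]),np.sin(p[2])
def th(w): d=w[...,:2]-p[:2]; return np.stack([d[...,0]*ca+d[...,1]*sa,-d[...,0]*sa+d[...,1]*ca,w[...,2]],-1)
for n,C in (("top",c),("side",s)):
    h=th(cloud(C)); m=(h[...,2]>.065)&(h[...,2]<.09)&(h[...,0]>-.14)&(h[...,0]<-.06)&(abs(h[...,1])<.03)
    print(n,m.sum(),h[m].min(0).round(4),h[m].max(0).round(4),h[m].mean(0).round(4))
    # orange body color
    px=C["pixels"].astype(int); o=(px[...,0]>px[...,2]+70)&(h[...,2]>.05)&(h[...,2]<.09)&(abs(h[...,1])<.03)&(h[...,0]>-.15)&(h[...,0]<0)
    print(' orange',o.sum(),h[o].min(0).round(4),h[o].max(0).round(4))
    m=(h[...,2]>.055)&(h[...,2]<.09)&(h[...,0]>-.08)&(h[...,0]<0)&(h[...,1]>.034)&(h[...,1]<.08); print(' ear',m.sum(),h[m].min(0).round(4),h[m].max(0).round(4))
    # expected ear/pot pixels
    for q in ([-.041,.053,.082],[-.102,0,.075]): print(proj(C,tw(p,np.array([q]))).round(1))
E
```

```text
top [ 0.4977 -0.0695  0.9683] 55.48 [-0.4 -0.3 -0.8 -0.3 -0.2  0.7  1.4 -0.2]
side [ 0.495  -0.0705  0.9889] 56.66 [ 0.2 -0.2 -1.3 -0.6  1.1  0.6]
both [ 0.497  -0.0697  0.9736] 55.78 [-0.5  0.  -0.7  0.2  0.1  0.8  1.6 -0.2  1.1 -0.4 -1.3 -1.3  0.9  0.2]
top 143 [-0.1121 -0.0164  0.065 ] [-0.07    0.0116  0.08  ] [-0.0988 -0.0011  0.0716]
 orange 25 [-0.1105 -0.0126  0.0639] [-0.0865  0.0104  0.0716]
 ear 301 [-0.0797  0.034   0.0551] [-0.0001  0.0728  0.0861]
[[343.3 240.8]]
[[380.8 237. ]]
side 102 [-0.1149 -0.0138  0.065 ] [-0.0825  0.0132  0.077 ] [-0.1033 -0.0013  0.0712]
 orange 76 [-0.116  -0.0138  0.056 ] [-0.0888  0.0132  0.0721]
 ear 121 [-0.0762  0.034   0.0551] [-0.0017  0.0755  0.0868]
[[315.7 252.8]]
[[325.2 273.9]]
```

```bash
python3 - <<'E'
from h import *
from scipy.optimize import least_squares
c=dict(np.load("top0.npz"))
P=[([32,-39,55],(190,70)),([32,39,55],(78,230)),([-50,-16.75,61],(332,232)),([-146,-16.75,61],(533,365)),([-50,16.75,61],(284,301)),([-146,16.75,61],(479,437)),([-47,-32,59],(340,205)),([-47,32,59],(245,325))]
H=np.array([a for a,b in P])/1e3; pt=(np.array([b for a,b in P])+.5)/5.5-.5+[305,175]
def tw(p,h):
    ca,sa=np.cos(p[2]),np.sin(p[2]); R=np.array([[ca,-sa,0],[sa,ca,0],[0,0,1]]); return h@R.T+[p[0],p[1],0]
r=least_squares(lambda p:(proj(c,tw(p,H))-pt).ravel(),[.498,-.069,.99]); p=r.x
print(p.round(4),np.degrees(p[2]),r.fun.round(1))
pot=np.array([412,335]);pot=(pot+.5)/5.5-.5+[305,175]
r2=least_squares(lambda q:(proj(c,tw(p,np.array([[q[0],q[1],.075]])))-pot).ravel(),[-.1,0]); print("pot cap",r2.x)
im=cv2.imread("pics/top0.png")
np.save("hop.npy",p)
E
```

```text
[ 0.4985 -0.0691  0.9794] 56.114012740899305 [-0.4 -0.2 -0.5  0.  -0.6 -0.2 -0.4  0.9 -0.7 -0.   0.7  0.6  0.7 -1.8
  1.2  0.7]
pot cap [-0.09912545  0.00034629]
```

```bash
cat >> h.py <<'E'
from scipy.spatial.transform import Rotation as Ro
O=np.array([.498,-.0693]); TH=np.radians(56.4)
xh=np.array([np.cos(TH),np.sin(TH)]); yh=np.array([-xh[1],xh[0]])
def h2w(x,y,z): return np.r_[O+xh*x+yh*y,z]
def w2h(w): w=np.asarray(w); d=w[...,:2]-O; return np.stack([d@xh,d@yh,w[...,2]],-1)
def shift(bot,target):
    o=bot.get_obs(); q=o["tool_rot"]; R=Ro.from_quat([q[1],q[2],q[3],q[0]]).as_matrix()
    return R.T@(target-o["eef_pos"])/.4, R
E
python3 - <<'E'
from h import *
from station import bot
t=h2w(-.115,.028,.2); print(t)
s,R=shift(bot,t); print(s.round(4)); print(R.round(3)); 
print("tool y in hopper deg", np.degrees(np.arctan2(R[:2,1]@yh,R[:2,1]@xh)))
E
```

```text
[ 0.41103818 -0.14959098  0.2       ]
[ 0.8579 -1.0079  0.0776]
[[ 0.949  0.314 -0.001]
 [ 0.314 -0.949  0.002]
 [-0.    -0.002 -1.   ]]
tool y in hopper deg -128.07519032841464
```

play_rows(
  motion=[
    [[0.08,-0.09,0],[0,0,0]],
    [[0.16,-0.185,0],[0,0,0]],
    [[0.24,-0.28,0],[0,0,0]],
    [[0.32,-0.375,0],[0,0,0]],
    [[0.4,-0.47,0],[0,0,0]],
    [[0.48,-0.565,0],[0,0,0]],
    [[0.56,-0.66,0],[0,0,0]],
    [[0.6,-0.705,0],[0,0,0]],
  ],
  fingers=56,
)

```text
t: 0.9
eef_pos: [0.3523, -0.2928, 0.2307]
tool_rot: [-0.001, 0.987, 0.162, -0.0]
contact_force: [0.3, -0.5, -0.5]
gripper_width: 0.662
```

```bash
python3 - <<'E'
from h import *
from station import bot
s,R=shift(bot,h2w(-.115,.028,.2)); o=bot.get_obs(); print(o["eef_pos"],o["gripper_width"],o["t"],s.round(4)); print(R.round(3)); 
E
```

```text
[ 0.35232578 -0.29280424  0.23070664] 0.6616013861990816 0.9 [ 0.2533 -0.2923  0.0776]
[[ 0.948  0.319 -0.001]
 [ 0.319 -0.948  0.003]
 [ 0.    -0.003 -1.   ]]
```

play_rows(
  motion=[
    [[0.08,-0.09,0],[0,0,0]],
    [[0.16,-0.18,0.02],[0,0,0]],
    [[0.22,-0.26,0.06],[0,0,0]],
    [[0.253,-0.292,0.12],[0,0,0]],
    [[0.253,-0.292,0.2],[0,0,0]],
    [[0.253,-0.292,0.25],[0,0,0]],
    [[0.253,-0.292,0.25],[0,0,0]],
  ],
)

```text
t: 1.6
eef_pos: [0.4087, -0.1487, 0.1287]
tool_rot: [-0.003, 0.987, 0.162, -0.003]
contact_force: [-0.7, -0.2, 0.6]
gripper_width: 0.657
```

```bash
python3 - <<'E'
from h import *
from station import bot
o=bot.get_obs(); print(o["eef_pos"],w2h(o["eef_pos"]),o["gripper_width"],o["t"])
for n in ["side","top"]:
    c=bot.read_camera(n); np.savez(f"{n}1.npz",**c)
    cv2.imwrite(f"pics/{n}1.png",cv2.resize((c["pixels"][180:330,240:440] if n=="side" else c["pixels"][150:300,280:480])[:,:,::-1],None,fx=4,fy=4,interpolation=cv2.INTER_CUBIC))
    h=w2h(cloud(c)); m=(h[...,2]>.1)&(h[...,2]<.16)&(abs(h[...,0]+.11)<.08)&(abs(h[...,1]-.03)<.08)
    print(n,m.sum())
    if m.sum(): print(h[m].min(0),h[m].max(0))
E
```

```text
[ 0.40870252 -0.14872216  0.12867804] [-0.11556888  0.03042621  0.12867804] 0.6572984445313602 1.6
side 190
[-0.14666864 -0.00498569  0.13199075] [-0.08717269  0.06644575  0.15992884]
top 0
```

View pics/side1.png

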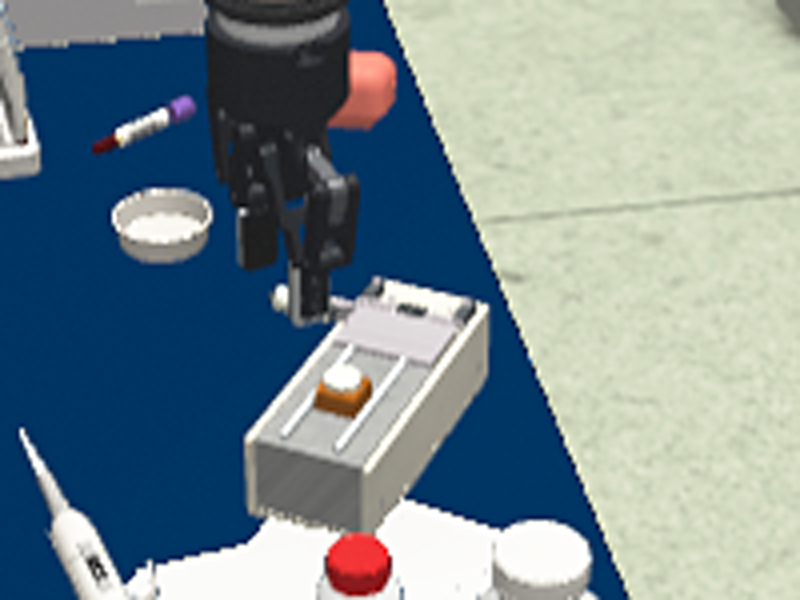

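View pics/top1.png

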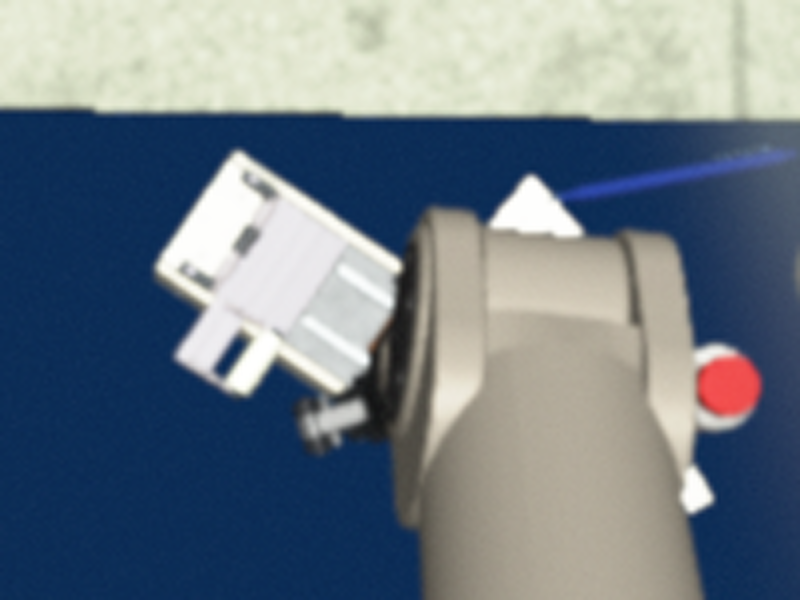

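```bash
python3 - <<'E'
from h import *
from station import bot
o=bot.get_obs(); q=o["tool_rot"]; R=Ro.from_quat([q[1],q[2],q[3],q[0]]).as_matrix()
c=dict(np.load("side1.npz")); W=cloud(c); T=(W-o["eef_pos"])@R
m=(T[...,2]<.01)&(T[...,2]>-.055)&(abs(T[...,0])<.03)&(abs(T[...,1])<.08)
for nm,mm in (("pot",m&(T[...,1]>0)),("ear",m&(T[...,1]<0))):
    P=T[mm]*1e3
    print(nm,len(P)); 
    for lo in range(-50,10,8):
        k=P[(P[:,2]>=lo)&(P[:,2]<lo+8)]
        if len(k): print(lo,len(k),k.min(0).round(1),k.max(0).round(1))
v,u=np.where(m); print(u.min(),u.max(),v.min(),v.max())
E
```

```text
pot 183
-50 26 [-16.   22.3 -49.8] [  9.   56.  -42.3]
-42 12 [-13.4  28.  -39.5] [  1.6  41.1 -34.1]
-34 31 [-13.   26.3 -33.7] [  4.2  39.2 -26.5]
-26 30 [-14.1  26.4 -26. ] [  4.3  43.3 -19.5]
-18 32 [-13.4  25.9 -17.4] [  4.7  39.5 -10.3]
-10 15 [-12.3  24.2  -9. ] [ 6.9 36.9 -3.2]
-2 3 [-4.7 28.4 -1.4] [ 2.5 30.3 -0.9]
ear 203
-50 29 [-15.9 -62.3 -49.3] [  3.4 -30.  -42.2]
-42 31 [-13.3 -41.  -42. ] [  3.9 -28.7 -34.2]
-34 29 [-13.8 -36.9 -34. ] [  5.9 -28.4 -26. ]
-26 30 [-14.  -39.1 -25.9] [  7.5 -28.1 -18.8]
-18 30 [-14.2 -39.3 -17.9] [  9.9 -27.4 -10.3]
-10 29 [-14.5 -38.7 -10. ] [  9.5 -28.8  -2.3]
-2 1 [  5.1 -33.9  -1.3] [  5.1 -33.9  -1.3]
294 327 223 260
```

```bash
python3 - <<'E'
from h import *
from station import bot
s,R=shift(bot,h2w(-.116,.0285,.063)); print(s.round(4))
print("xh in tool", (R.T@np.r_[xh,0]).round(4), "up",R[2])
E
```

```text
[-0.0022  0.0014  0.1706]
xh in tool [ 0.7901 -0.613   0.0017] up [-4.58217074e-04 -3.30743875e-03 -9.99994425e-01]
```

play_rows(
  motion=[
    [[-0.002,0.001,0.05],[0,0,0]],
    [[-0.002,0.001,0.1],[0,0,0]],
    [[-0.002,0.001,0.14],[0,0,0]],
    [[-0.002,0.001,0.165],[0,0,0]],
    [[-0.002,0.001,0.17],[0,0,0]],
    [[-0.002,0.001,0.17],[0,0,0]],
  ],
  fingers=58,
)

```text
t: 2.3
eef_pos: [0.4106, -0.1502, 0.0638]
tool_rot: [-0.001, 0.987, 0.161, -0.0]
contact_force: [0.8, -0.9, -0.4]
gripper_width: 0.681
```

```bash
cat > look.py <<'E'
import sys
from h import *
from station import bot
k=sys.argv[1]
o=bot.get_obs(); print("hop",w2h(o["eef_pos"]).round(4),"g",round(float(o["gripper_width"]),3),"t",o["t"],"F",o["contact_force"].round(2))
c=bot.read_camera("side"); np.savez(f"side{k}.npz",**c)
cv2.imwrite(f"pics/side{k}.png",cv2.resize(c["pixels"][210:330,260:390][:,:,::-1],None,fx=5,fy=5,interpolation=cv2.INTER_CUBIC))
o=bot.get_obs(); q=o["tool_rot"]; R=Ro.from_quat([q[1],q[2],q[3],q[0]]).as_matrix()
W=cloud(c); h=w2h(W); T=(W-o["eef_pos"])@R
px=c["pixels"].astype(int); m=(px[...,0]>px[...,2]+70)&(h[...,2]>.0)&(h[...,2]<.09)&(abs(h[...,1])<.03)&(h[...,0]>-.15)&(h[...,0]<0.01)
if m.sum(): print("orange",m.sum(),h[m].min(0).round(4),h[m].max(0).round(4))
m=(T[...,2]<.01)&(T[...,2]>-.03)&(abs(T[...,0])<.02)&(abs(T[...,1])<.05)&(h[...,2]>.062)&(px.max(-1)<90)
for nm,mm in (("pot",m&(T[...,1]>0)),("ear",m&(T[...,1]<0))):
    if mm.sum(): P=h[mm]*1e3; print(nm,len(P),P.min(0).round(1),P.max(0).round(1))
E
python3 look.py 2
```

```text
hop [-0.1157  0.028   0.0638] g 0.681 t 2.3 F [ 0.82 -0.88 -0.43]
orange 51 [-0.1168 -0.0118  0.0567] [-0.0898  0.0011  0.0723]
pot 53 [-147.    -9.    68.6] [-125.6   10.2   93.3]
ear 76 [-106.7   45.5   66.4] [-83.6  59.7  93.5]
```

View pics/side2.png

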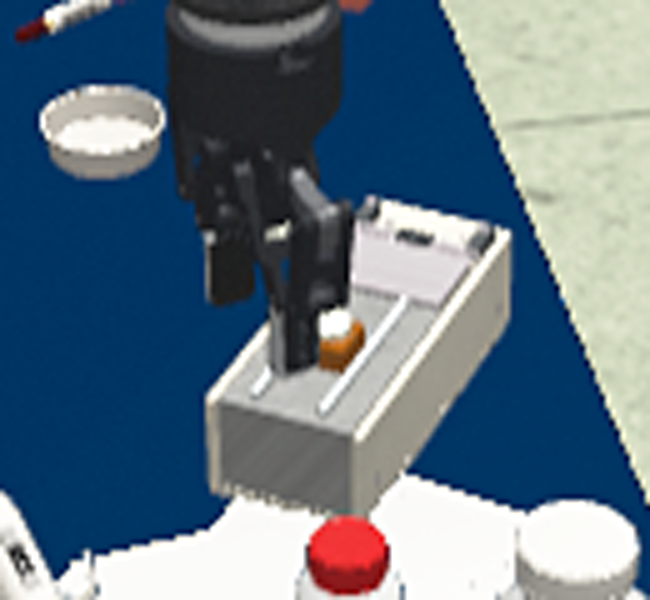

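play_rows(
  motion=[
    [[0.02,-0.0155,0],[0,0,0]],
    [[0.036,-0.028,0],[0,0,0]],
    [[0.048,-0.037,0],[0,0,0]],
    [[0.058,-0.045,0],[0,0,0]],
    [[0.063,-0.049,0],[0,0,0]],
    [[0.063,-0.049,0],[0,0,0]],
  ],
)

```text
t: 2.95
eef_pos: [0.4294, -0.124, 0.0647]
tool_rot: [-0.001, 0.987, 0.161, 0.001]
contact_force: [0.4, -2.5, 5.1]
gripper_width: 0.68
```

```bash
python3 look.py 3
```

```text
hop [-0.0835  0.0269  0.0647] g 0.68 t 2.95 F [ 0.45 -2.55  5.09]
orange 39 [-0.1    -0.0105  0.0564] [-0.0698  0.0058  0.0717]
pot 45 [-116.8   -9.2   69.5] [-98.1   4.6  94.6]
ear 80 [-76.   43.4  67.8] [-53.   61.7  94.2]
```

View pics/side3.png

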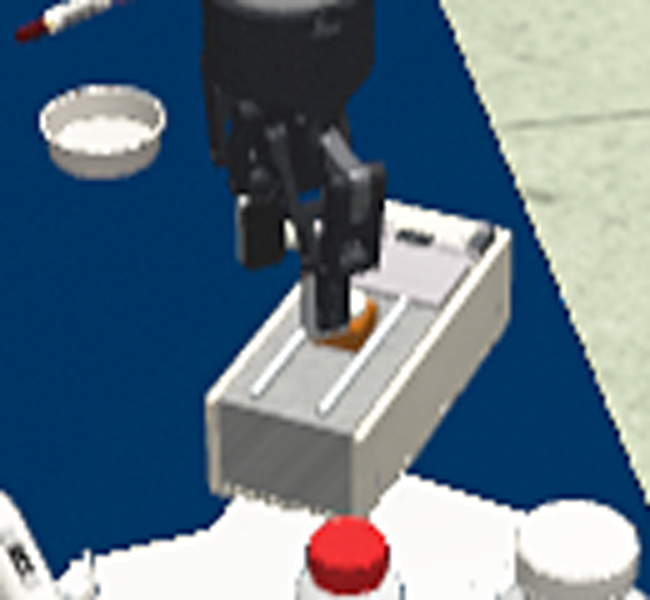

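```bash
python3 - <<'E'
from h import *
from station import bot
o=bot.get_obs(); print(o["contact_force"],o["joint_vel"].round(3),w2h(o["eef_pos"]))
c=bot.read_camera("side")
cv2.imwrite("pics/s3b.png",cv2.resize(c["pixels"][240:290,305:355][:,:,::-1],None,fx=12,fy=12,interpolation=cv2.INTER_CUBIC))
h=w2h(cloud(c))
for v in range(262,282):
    print(v,[ (int(h[v,u,0]*1e3),int(h[v,u,1]*1e3),int(h[v,u,2]*1e3)) for u in range(320,338,2)])
o=bot.get_obs(); print(o["contact_force"],o["t"])
E
```

```text
[-0.16854822 -2.84821214  5.89640832] [ 0.002  0.001 -0.002  0.001 -0.003 -0.001  0.002] [-0.08349491  0.02692721  0.06469895]
262 [(-112, 9, 111), (-118, 1, 116), (-124, -5, 122), (-131, -13, 129), (-121, -14, 123), (-120, -18, 123), (-115, -20, 120), (-113, -25, 121), (-30, 6, 61)]
263 [(-107, 12, 104), (-118, 1, 114), (-127, -7, 121), (-128, -12, 124), (-124, -15, 122), (-119, -18, 120), (-116, -21, 119), (-113, -25, 118), (-30, 6, 59)]
264 [(-111, 10, 105), (-115, 3, 109), (-128, -7, 120), (-130, -13, 123), (-120, -13, 116), (-121, -18, 118), (-36, 14, 57), (-31, 10, 55), (-33, 4, 58)]
265 [(-105, 13, 97), (-111, 4, 104), (-113, 0, 106), (-131, -13, 121), (-104, -6, 102), (-43, 16, 58), (-44, 10, 61), (-38, 7, 57), (-37, 3, 58)]
266 [(-108, 11, 97), (-111, 5, 101), (-113, 0, 103), (-104, -1, 98), (-108, -8, 102), (-42, 16, 55), (-40, 12, 55), (-42, 6, 58), (-43, 0, 59)]
267 [(-114, 8, 98), (-110, 5, 97), (-113, 0, 101), (-107, -2, 97), (-108, -8, 100), (-71, 3, 73), (-45, 10, 55), (-48, 3, 59), (-49, -1, 61)]
268 [(-107, 12, 91), (-109, 6, 93), (-113, 0, 98), (-111, -4, 98), (-10
[... 1269 characters left out ...]
, 57), (-96, -2, 63), (-95, -7, 64), (-93, -10, 63), (-88, -13, 61), (-82, -16, 57)]
278 [(-100, 15, 58), (-95, 13, 55), (-99, 6, 60), (-98, 1, 60), (-94, -1, 58), (-94, -6, 60), (-91, -10, 59), (-89, -14, 59), (-80, -15, 54)]
279 [(-97, 17, 52), (-100, 10, 56), (-94, 8, 53), (-93, 4, 54), (-94, -1, 55), (-96, -7, 59), (-97, -12, 61), (-91, -15, 58), (-85, -17, 55)]
280 [(-102, 15, 54), (-101, 10, 54), (-97, 7, 52), (-95, 3, 52), (-98, -3, 56), (-90, -4, 51), (-100, -14, 60), (-93, -15, 56), (-89, -19, 55)]
281 [(-106, 13, 54), (-105, 8, 54), (-102, 4, 54), (-101, 0, 54), (-96, -2, 51), (-99, -8, 55), (-105, -16, 61), (-91, -15, 52), (-96, -22, 58)]
[-0.98406408 -2.22898854  5.07631004] 3.05
```

View pics/s3b.png

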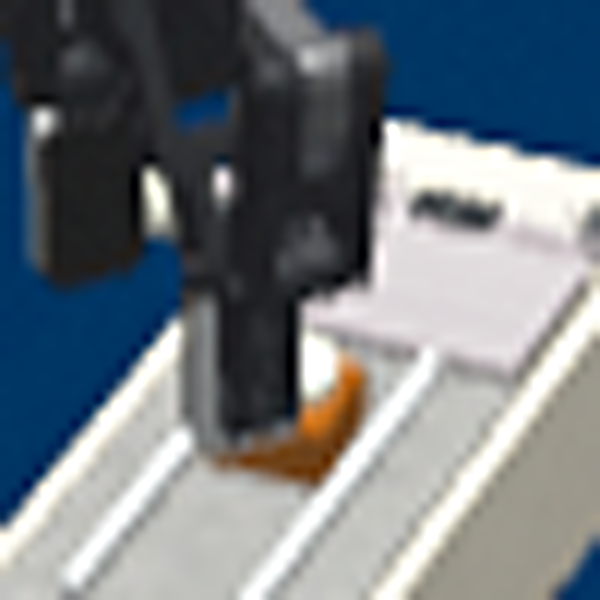

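The side view shows the pot finger's tip resting on the pot's body shoulder (orange visible under the tip at about (250,440)), at about z 70 mm with roughly 5 N upward. The tips sit higher than I assumed. I'll lift, back off 22 mm and go about 7 mm lower.

play_rows(
  motion=[
    [[0,0,-0.015],[0,0,0]],
    [[-0.022,0.017,-0.015],[0,0,0]],
    [[-0.043,0.034,-0.01],[0,0,0]],
    [[-0.043,0.034,0.005],[0,0,0]],
    [[-0.043,0.034,0.019],[0,0,0]],
    [[-0.043,0.034,0.019],[0,0,0]],
  ],
)

```text
t: 3.65
eef_pos: [0.4167, -0.142, 0.056]
tool_rot: [-0.001, 0.987, 0.161, -0.0]
contact_force: [-0.1, -0.8, 0.1]
gripper_width: 0.678
```

```bash
python3 look.py 4;  python3 - <<'E'
from h import *
c=dict(np.load("side4.npz"))
cv2.imwrite("pics/s4b.png",cv2.resize(c["pixels"][240:290,300:350][:,:,::-1],None,fx=12,fy=12,interpolation=cv2.INTER_CUBIC))
E
```

```text
hop [-0.1055  0.0275  0.056 ] g 0.678 t 3.65 F [-0.08 -0.85  0.11]
orange 52 [-0.1001 -0.0108  0.0568] [-0.0708  0.0038  0.0711]
pot 54 [-137.3   -8.1   63.1] [-121.2   11.    86.1]
ear 76 [-96.3  42.9  62.7] [-77.1  60.   86.4]
```

View pics/s4b.png

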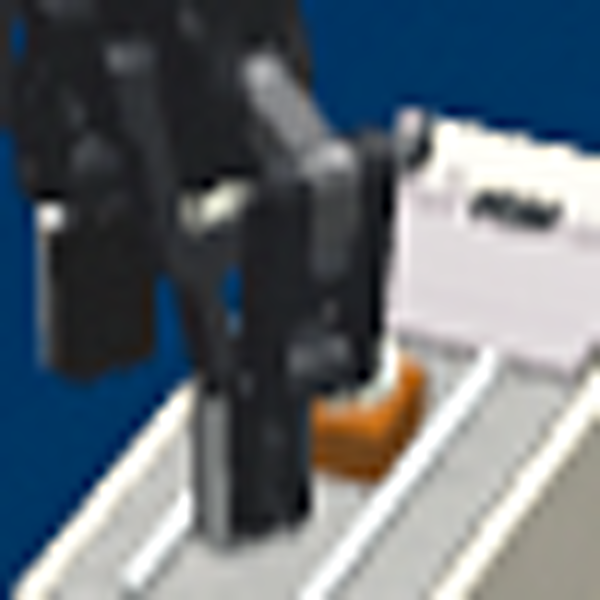

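Now the tip is clear of the pot's shoulder. The ear finger's knuckle juts forward at about z 98 mm and would catch the roller, which rises to about 109 mm. I'll tilt about 7° so the ear finger rides higher than the pot finger.

play_rows(
  motion=[
    [[0,0,-0.008],[0.01,0,0]],
    [[0,0,-0.015],[0.0195,0,0]],
    [[0,0,-0.015],[0.0195,0,0]],
    [[0,0,-0.015],[0.0195,0,0]],
  ],
)

```text
t: 4.1
eef_pos: [0.417, -0.142, 0.0622]
tool_rot: [-0.061, 0.985, 0.161, -0.01]
contact_force: [-0.2, 0.7, 0.1]
gripper_width: 0.677
```

```bash
python3 look.py 5;  python3 - <<'E'
from h import *
from station import bot
c=dict(np.load("side5.npz"))
cv2.imwrite("pics/s5b.png",cv2.resize(c["pixels"][235:295,295:355][:,:,::-1],None,fx=10,fy=10,interpolation=cv2.INTER_CUBIC))
_,R=shift(bot,np.zeros(3)); print("xh 10mm",(R.T@np.r_[xh*.01,0]/.4).round(4),"up 1mm",(R.T@[0,0,.001]/.4).round(5))
E
```

```text
hop [-0.1054  0.0272  0.0622] g 0.677 t 4.1 F [-0.16  0.68  0.06]
orange 39 [-0.0989 -0.0105  0.0566] [-0.0722  0.0016  0.0711]
pot 47 [-138.6  -11.7   63.1] [-117.8    5.1   87.2]
ear 65 [-97.2  42.   68.8] [-78.6  57.2  95.3]
xh 10mm [ 0.0198 -0.0152  0.0019] up 1mm [ 0.      -0.00031 -0.00248]
```

View pics/s5b.png

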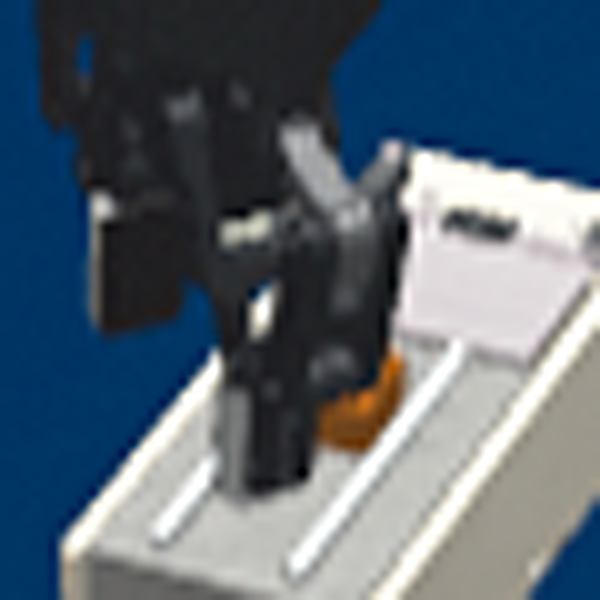

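play_rows(
  motion=[
    [[0.02,-0.015,0.002],[0,0,0]],
    [[0.034,-0.026,0.003],[0,0,0]],
    [[0.046,-0.035,0.0045],[0,0,0]],
    [[0.056,-0.043,0.0055],[0,0,0]],
    [[0.063,-0.0485,0.006],[0,0,0]],
    [[0.063,-0.0485,0.006],[0,0,0]],
  ],
)

```text
t: 4.75
eef_pos: [0.4342, -0.115, 0.0621]
tool_rot: [-0.061, 0.985, 0.162, -0.01]
contact_force: [-1.8, -2.2, 0.0]
gripper_width: 0.681
```

```bash
python3 look.py 6;  python3 - <<'E'
from h import *
from station import bot
c=dict(np.load("side6.npz"))
cv2.imwrite("pics/s6b.png",cv2.resize(c["pixels"][230:290,300:360][:,:,::-1],None,fx=10,fy=10,interpolation=cv2.INTER_CUBIC))
c=bot.read_camera("top")
cv2.imwrite("pics/t6b.png",cv2.resize(c["pixels"][170:270,300:420][:,:,::-1],None,fx=5,fy=5,interpolation=cv2.INTER_CUBIC))
_,R=shift(bot,np.zeros(3)); print("xh 10mm",(R.T@np.r_[xh*.01,0]/.4).round(4))
E
```

```text
hop [-0.0734  0.0279  0.0621] g 0.681 t 4.75 F [-1.76 -2.18  0.04]
orange 31 [-0.0829 -0.0106  0.0568] [-0.0608 -0.0028  0.0705]
pot 44 [-107.8  -10.5   66.6] [-92.6  10.6  86.7]
ear 71 [-67.3  42.   70.6] [-45.   60.4  95.5]
xh 10mm [ 0.0198 -0.0152  0.0019]
```

View pics/s6b.png

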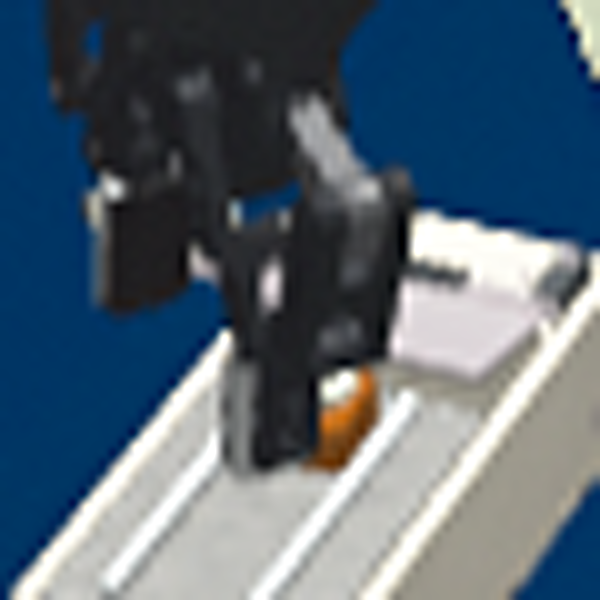

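View pics/t6b.png

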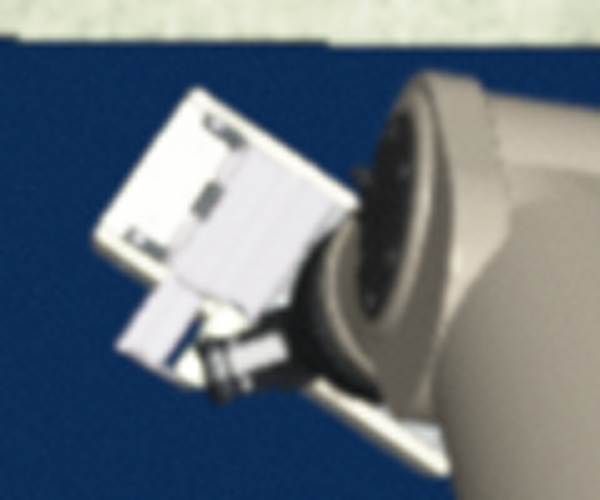

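The side view shows the pot square ahead of the finger and the flap starting to lift (its edge at (480,370) is off the deck). Total force is 2.8 N against the push. I continue slowly by 8 mm.

play_rows(
  motion=[
    [[0.008,-0.006,0.001],[0,0,0]],
    [[0.016,-0.012,0.0015],[0,0,0]],
    [[0.016,-0.012,0.0015],[0,0,0]],
  ],
)

```text
t: 5.15
eef_pos: [0.4391, -0.1077, 0.0621]
tool_rot: [-0.061, 0.985, 0.162, -0.01]
contact_force: [-1.1, -1.8, -0.9]
gripper_width: 0.678
```

```bash
python3 look.py 7;  python3 - <<'E'
from h import *
from station import bot
c=dict(np.load("side7.npz"))
cv2.imwrite("pics/s7b.png",cv2.resize(c["pixels"][230:290,300:360][:,:,::-1],None,fx=10,fy=10,interpolation=cv2.INTER_CUBIC))
h=w2h(cloud(c)); m=(h[...,0]>-.07)&(h[...,0]<-.004)&(abs(h[...,1]+.025)<.007)&(h[...,2]>.045)&(h[...,2]<.12)
P=h[m]; P=P[np.argsort(P[:,0])]; print((P*1e3).round(0)[::3].tolist())
_,R=shift(bot,np.zeros(3)); print("xh 10mm",(R.T@np.r_[xh*.01,0]/.4).round(4))
E
```

```text
hop [-0.0646  0.0278  0.0621] g 0.678 t 5.15 F [-1.12 -1.81 -0.9 ]
orange 33 [-0.076  -0.0125  0.055 ] [-0.0495 -0.0041  0.0714]
pot 44 [-98.9 -10.4  63.6] [-78.    9.1  86.6]
ear 69 [-57.8  43.1  69.3] [-35.   58.3  94.7]
[[-70.0, -23.0, 55.0], [-67.0, -30.0, 52.0], [-65.0, -24.0, 54.0], [-63.0, -18.0, 55.0], [-60.0, -29.0, 56.0], [-59.0, -19.0, 55.0], [-58.0, -23.0, 53.0], [-55.0, -20.0, 56.0], [-54.0, -24.0, 56.0], [-53.0, -31.0, 55.0], [-51.0, -26.0, 55.0], [-48.0, -19.0, 51.0], [-46.0, -21.0, 53.0], [-44.0, -28.0, 54.0], [-43.0, -25.0, 81.0], [-42.0, -27.0, 81.0], [-41.0, -26.0, 77.0], [-37.0, -30.0, 75.0], [-32.0, -30.0, 53.0], [-28.0, -29.0, 72.0], [-23.0, -27.0, 72.0], [-19.0, -28.0, 70.0], [-14.0, -28.0, 64.0], [-8.0, -28.0, 63.0], [-8.0, -23.0, 56.0], [-6.0, -23.0, 46.0], [-5.0, -30.0, 62.0], [-5.0, -22.0, 51.0]]
xh 10mm [ 0.0198 -0.0152  0.0019]
```

View pics/s7b.png

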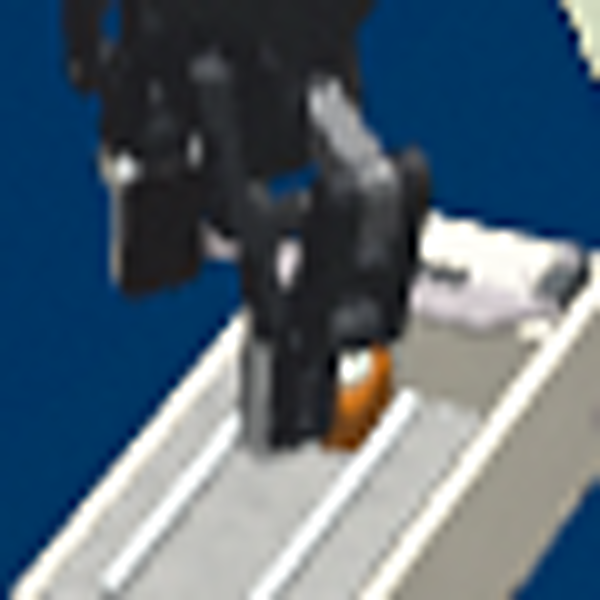

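The flap edge measures about (-43, 81) mm, so the angle is about 0.5 rad, with the pot at about -62 mm. I continue.

play_rows(
  motion=[
    [[0.01,-0.0076,0.001],[0,0,0]],
    [[0.02,-0.0152,0.002],[0,0,0]],
    [[0.028,-0.0213,0.0027],[0,0,0]],
    [[0.028,-0.0213,0.0027],[0,0,0]],
  ],
)

```text
t: 5.6
eef_pos: [0.4474, -0.0953, 0.0622]
tool_rot: [-0.061, 0.985, 0.162, -0.01]
contact_force: [-1.4, -1.3, -0.5]
gripper_width: 0.684
```

```bash
cat > l2.py <<'E'
import sys
from h import *
from station import bot
k=sys.argv[1]
c=dict(np.load(f"side{k}.npz"))
cv2.imwrite(f"pics/s{k}b.png",cv2.resize(c["pixels"][230:290,300:360][:,:,::-1],None,fx=10,fy=10,interpolation=cv2.INTER_CUBIC))
h=w2h(cloud(c)); m=(h[...,0]>-.06)&(h[...,0]<.02)&(abs(h[...,1]+.025)<.007)&(h[...,2]>.06)&(h[...,2]<.12)
P=h[m]; P=P[np.argsort(P[:,2])]; print((P*1e3).round(0)[::3].tolist())
_,R=shift(bot,np.zeros(3)); print("xh 10mm",(R.T@np.r_[xh*.01,0]/.4).round(4))
E
python3 look.py 8; python3 l2.py 8
```

```text
hop [-0.0497  0.0277  0.0622] g 0.684 t 5.6 F [-1.44 -1.31 -0.5 ]
orange 29 [-0.0584 -0.0104  0.0557] [-0.0335 -0.0034  0.0708]
pot 41 [-82.1 -10.   63.2] [-65.    9.6  88.1]
ear 67 [-41.7  21.3  69.4] [-21.9  58.3  95.5]
[[18.0, -23.0, 60.0], [2.0, -32.0, 61.0], [-7.0, -25.0, 61.0], [9.0, -29.0, 62.0], [6.0, -28.0, 63.0], [20.0, -27.0, 63.0], [9.0, -27.0, 64.0], [-10.0, -24.0, 66.0], [-10.0, -29.0, 70.0], [-17.0, -22.0, 72.0], [-18.0, -22.0, 76.0], [-23.0, -26.0, 80.0], [-26.0, -30.0, 83.0], [-29.0, -21.0, 88.0], [-29.0, -24.0, 89.0], [-29.0, -26.0, 92.0], [-36.0, -19.0, 94.0]]
xh 10mm [ 0.0198 -0.0152  0.0019]
```

View pics/s8b.png

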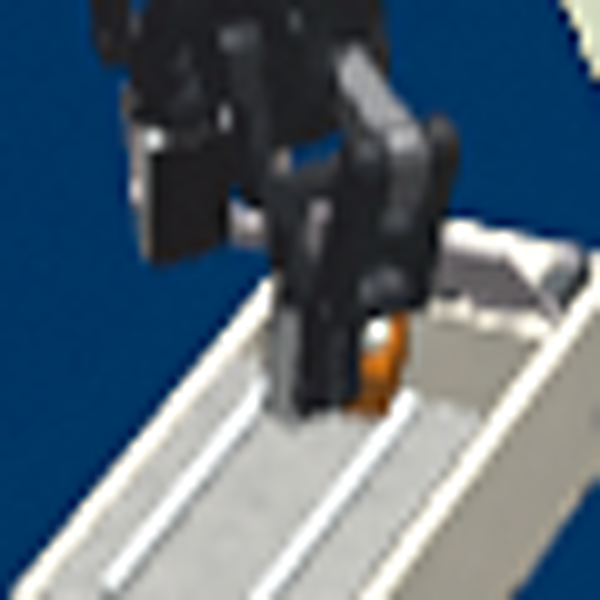

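The flap is at about 0.86 rad with the pot centre at about -45 mm. I push on into the mouth.

play_rows(
  motion=[
    [[0.008,-0.0061,0.0008],[0,0,0]],
    [[0.016,-0.0122,0.0015],[0,0,0]],
    [[0.024,-0.0183,0.0023],[0,0,0]],
    [[0.028,-0.0215,0.0027],[0,0,0]],
    [[0.028,-0.0215,0.0027],[0,0,0]],
  ],
)

```text
t: 6.15
eef_pos: [0.4544, -0.0845, 0.0625]
tool_rot: [-0.061, 0.985, 0.162, -0.011]
contact_force: [-4.8, -5.7, 9.3]
gripper_width: 0.674
```

```bash
python3 look.py 9; python3 l2.py 9
```

```text
hop [-0.0368  0.0279  0.0625] g 0.674 t 6.15 F [-4.76 -5.73  9.28]
pot 41 [-70.1 -10.   64.5] [-53.4   9.   88. ]
ear 73 [-29.8  38.6  63.2] [-2.2 58.5 96.2]
[[2.0, -29.0, 60.0], [17.0, -31.0, 61.0], [-8.0, -23.0, 62.0], [18.0, -31.0, 63.0], [6.0, -28.0, 63.0], [14.0, -25.0, 64.0], [18.0, -26.0, 64.0], [-4.0, -22.0, 65.0], [12.0, -31.0, 66.0], [-5.0, -29.0, 70.0], [-8.0, -23.0, 73.0], [-8.0, -31.0, 75.0], [-4.0, -21.0, 76.0], [-4.0, -26.0, 77.0], [-9.0, -21.0, 79.0], [-7.0, -22.0, 81.0], [-7.0, -28.0, 82.0], [-12.0, -19.0, 86.0], [-11.0, -19.0, 88.0], [-11.0, -24.0, 89.0], [-12.0, -24.0, 93.0], [-11.0, -29.0, 94.0], [-15.0, -20.0, 96.0], [-13.0, -22.0, 98.0], [-11.0, -19.0, 99.0], [-13.0, -30.0, 100.0], [-13.0, -22.0, 101.0], [-14.0, -30.0, 103.0]]
xh 10mm [ 0.0198 -0.0152  0.0019]
```

View pics/s9b.png

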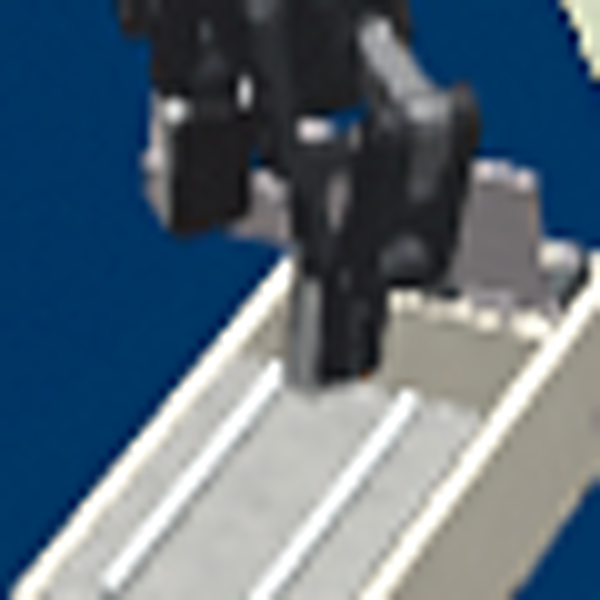

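The flap is at about 1.3 rad and the pot has dipped below deck level (a speck of orange at (365,375)), but there are about 12 N on the tool. I'll ease back a few mm and look again.

play_rows(
  motion=[
    [[-0.004,0.003,-0.0004],[0,0,0]],
    [[-0.008,0.006,-0.0008],[0,0,0]],
    [[-0.008,0.006,-0.0008],[0,0,0]],
  ],
)

```text
t: 6.5
eef_pos: [0.4517, -0.0882, 0.0623]
tool_rot: [-0.061, 0.985, 0.162, -0.011]
contact_force: [-1.6, -3.0, -1.6]
gripper_width: 0.678
```

```bash
python3 look.py 10; python3 l2.py 10
```

```text
hop [-0.0413  0.0281  0.0623] g 0.678 t 6.5 F [-1.56 -2.97 -1.6 ]
pot 44 [-75.  -11.6  63. ] [-57.4  10.2  87.2]
ear 74 [-34.5  42.4  70.1] [-9.1 58.9 96.2]
[[11.0, -29.0, 61.0], [-3.0, -21.0, 61.0], [16.0, -26.0, 62.0], [10.0, -26.0, 63.0], [5.0, -26.0, 63.0], [-6.0, -27.0, 64.0], [-6.0, -25.0, 67.0], [-6.0, -25.0, 70.0], [-9.0, -23.0, 71.0], [-11.0, -22.0, 74.0], [-11.0, -27.0, 76.0], [-10.0, -29.0, 79.0], [-14.0, -20.0, 81.0], [-15.0, -18.0, 85.0], [-18.0, -29.0, 86.0], [-17.0, -19.0, 89.0], [-17.0, -26.0, 90.0], [-17.0, -29.0, 94.0], [-16.0, -23.0, 95.0], [-18.0, -27.0, 97.0], [-21.0, -23.0, 98.0], [-23.0, -19.0, 101.0]]
xh 10mm [ 0.0198 -0.0152  0.0019]
```

View pics/s10b.png

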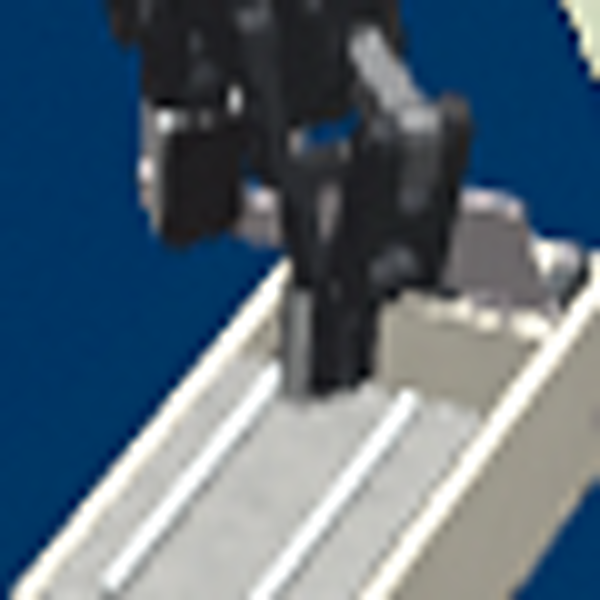

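play_rows(
  motion=[
    [[-0.01,0.0076,-0.001],[0,0,0]],
    [[-0.02,0.0152,-0.002],[0,0,0]],
    [[-0.024,0.0182,-0.0023],[0,0,0]],
    [[-0.024,0.0182,-0.0023],[0,0,0]],
  ],
)

```text
t: 6.95
eef_pos: [0.4449, -0.0984, 0.0624]
tool_rot: [-0.061, 0.985, 0.162, -0.011]
contact_force: [-1.6, -1.2, 0.3]
gripper_width: 0.675
```

```bash
python3 look.py 11; python3 l2.py 11; python3 - <<'E'
from h import *
c=dict(np.load("side11.npz"));h=w2h(cloud(c)); px=c["pixels"].astype(int)
m=(px[...,0]>px[...,2]+50)&(h[...,0]>-.06)&(h[...,0]<.01)&(abs(h[...,1])<.035); print(m.sum(), h[m][:8].round(3))
m=(h[...,0]>-.05)&(h[...,0]<-.0)&(abs(h[...,1])<.033)&(h[...,2]<.052);v,u=np.where(m);print(m.sum());print([(a,b,*(h[b,a]*1e3).round(0),px[b,a].tolist()) for a,b in list(zip(u,v))[::6]])
E
```

```text
hop [-0.0536  0.0281  0.0624] g 0.675 t 6.95 F [-1.55 -1.19  0.27]
pot 45 [-87.3 -10.7  64.7] [-72.9   8.9  87.3]
ear 71 [-48.6  42.2  63. ] [-9.3 59.8 96.2]
[[11.0, -29.0, 60.0], [8.0, -24.0, 61.0], [3.0, -26.0, 61.0], [1.0, -24.0, 62.0], [12.0, -28.0, 62.0], [11.0, -26.0, 63.0], [1.0, -30.0, 64.0], [-11.0, -29.0, 65.0], [-14.0, -23.0, 68.0], [-20.0, -20.0, 74.0], [-23.0, -29.0, 78.0], [-26.0, -30.0, 83.0], [-34.0, -26.0, 86.0], [-32.0, -23.0, 87.0], [-31.0, -27.0, 88.0], [-38.0, -27.0, 92.0]]
xh 10mm [ 0.0198 -0.0152  0.0019]
0 []
127
[(np.int64(342), np.int64(261), np.float64(-5.0), np.float64(2.0), np.float64(50.0), [154, 150, 140]), (np.int64(340), np.int64(262), np.float64(-3.0), np.float64(7.0), np.float64(45.0), [136, 134, 124]), (np.int64(346), np.int64(262), np.float64(-5.0), np.float64(-9.0), np.float64(50.0), [162, 159, 145]), (np.int64(338), np.int64(263), np.float64(-5.0), np.float64(12.0), np.float64(42.0), [133, 130, 119]), (np.int64(344), np.int64(263), np.float64(-3.0), np.float64(-3.0), np.float64(45.0), [157, 155, 142]), (np.int64(350), np.int64(263), np.float64(-
[... 1009 characters left out ...]
4(267), np.float64(-7.0), np.float64(0.0), np.float64(35.0), [155, 152, 139]), (np.int64(348), np.int64(267), np.float64(-6.0), np.float64(-15.0), np.float64(38.0), [155, 152, 140]), (np.int64(339), np.int64(268), np.float64(-8.0), np.float64(8.0), np.float64(30.0), [144, 141, 129]), (np.int64(345), np.int64(268), np.float64(-8.0), np.float64(-8.0), np.float64(34.0), [157, 153, 140]), (np.int64(342), np.int64(269), np.float64(-11.0), np.float64(-1.0), np.float64(31.0), [160, 158, 147]), (np.int64(348), np.int64(269), np.float64(-8.0), np.float64(-16.0), np.float64(34.0), [152, 149, 137]), (np.int64(342), np.int64(271), np.float64(-46.0), np.float64(-16.0), np.float64(52.0), [191, 191, 187])]
```

View pics/s11b.png

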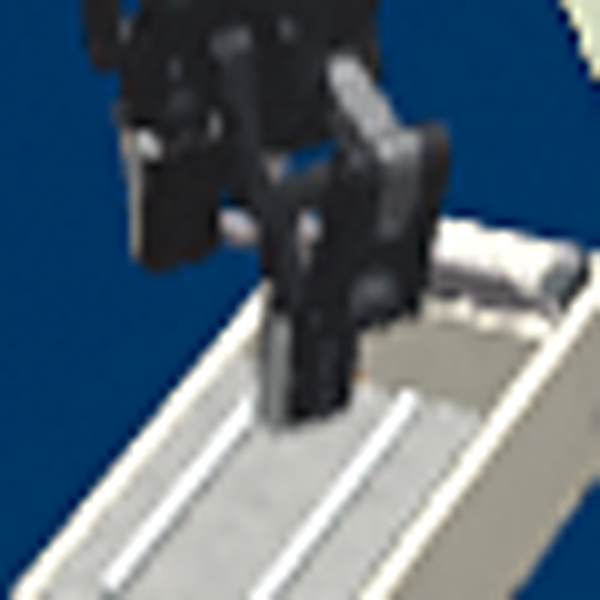

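The view shows no pot on the deck or in the visible part of the mouth down to z≈30 mm, so it has dropped. Now I back away so the flap closes.

play_rows(
  motion=[
    [[-0.016,0.012,-0.0015],[0,0,0]],
    [[-0.036,0.027,-0.0035],[0,0,0]],
    [[-0.06,0.046,-0.0058],[0,0,0]],
    [[-0.085,0.065,-0.008],[0,0,0]],
    [[-0.095,0.073,-0.05],[0,0,0]],
    [[-0.095,0.073,-0.15],[0,0,0]],
    [[-0.095,0.073,-0.25],[0,0,0]],
    [[-0.095,0.073,-0.3],[0,0,0]],
  ],
)

```text
t: 7.8
eef_pos: [0.4244, -0.1532, 0.1811]
tool_rot: [-0.06, 0.985, 0.161, -0.009]
contact_force: [0.8, -0.2, 0.2]
gripper_width: 0.68
```

```bash
python3 look.py 12; python3 l2.py 12; python3 - <<'E'
from h import *
from station import bot
c=bot.read_camera("top")
cv2.imwrite("pics/t12.png",cv2.resize(c["pixels"][150:300,140:480][:,:,::-1],None,fx=2.3,fy=2.3,interpolation=cv2.INTER_CUBIC))
E
```

```text
hop [-0.1106  0.0149  0.1811] g 0.68 t 7.8 F [ 0.77 -0.21  0.23]
pot 56 [-144.5  -22.7  183.4] [-127.1   -5.4  208.2]
ear 92 [-104.4   30.5  188.4] [-81.7  47.  216.2]
[[3.0, -21.0, 60.0], [-44.0, -20.0, 60.0], [-12.0, -22.0, 61.0], [-3.0, -21.0, 61.0], [-30.0, -24.0, 61.0], [-27.0, -21.0, 61.0], [-44.0, -25.0, 62.0], [-30.0, -27.0, 62.0], [6.0, -25.0, 63.0], [7.0, -30.0, 63.0], [13.0, -25.0, 64.0], [12.0, -28.0, 65.0], [11.0, -31.0, 67.0]]
xh 10mm [ 0.0197 -0.0152  0.0019]
```

View pics/side12.png

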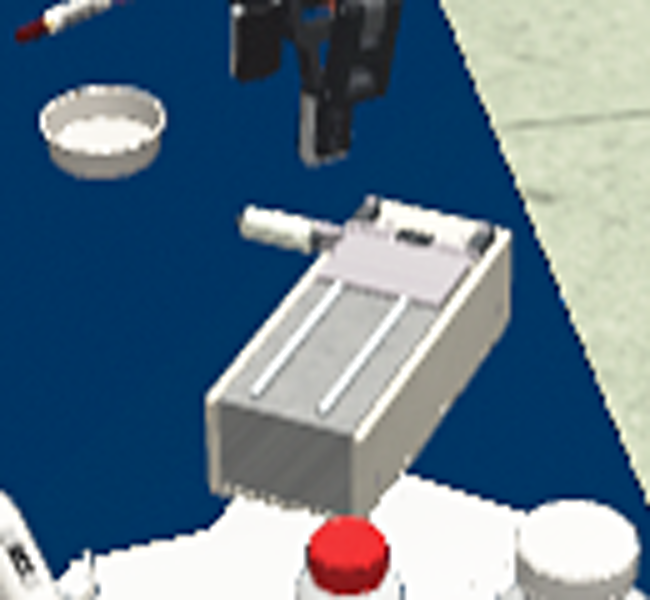

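View pics/t12.png

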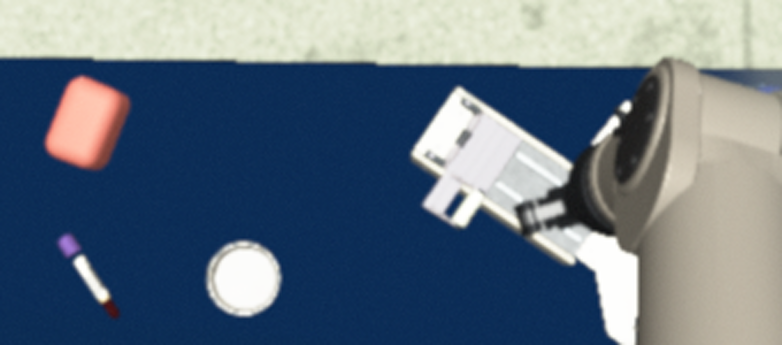

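The flap lies flat (plate at about 61 mm over its whole length), the deck and rails are empty, and the dish, tube, cap pack and red-capped bottle look unmoved. The arm is clear with no contact force.

```bash
python3 - <<'E'
from station import bot
print(bot.get_obs()["joint_vel"].round(3)); print(bot.hand_in())
E
```

```text
[-0.013  0.046  0.003  0.057  0.012 -0.044 -0.015]
the job is handed in; nothing more can be done
None
```

The pot is in the hopper and the flap has sprung shut over it; I handed the job in at about 8 s of the 32 s allowed. The hand-in gives no verdict.

**What I did:** One fingertip pushed the ear's roller while the other pushed the pot along the channel. The flap measured about 0.5 rad with the pot at about -62 mm, and about 0.86 rad with it at about -45 mm. It was at about 1.3 rad when the pot went in. I then backed off and lifted clear.

**Corrected on the way:**
- **First push:** The pot fingertip was too high and rode on the pot's shoulder with about 5 N. I lifted, backed off and lowered it.
- **Roller clearance:** I tilted the tool 7° so that the ear finger's knuckle would clear the rising roller.
- **At the mouth:** The force rose to about 12 N as the pot tipped in. It fell to about 3 N after I eased back 4 mm, and the pot was no longer visible above the deck.

**Last checks:**
- The flap is flat on the deck and the deck is empty.
- The dish, tube, cap pack and red-capped bottle look unmoved by eye in the pictures; I did not measure them.
- There is no contact force on the tool.

**Not confirmed:** I could not see the pot's final position inside the hopper. I infer it from the empty deck and from the visible part of the mouth being clear down to about 30 mm above the worktop. The arm was also still settling very slightly at hand-in, at most 0.06 rad/s, well clear of everything.

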